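# Clean down the carving dust box and shut its hood

### The arm

A 6-joint arm with a two-finger parallel gripper is mounted at the origin on the work surface. World frame = base frame: x ahead of the robot, y to its left, z up, the work surface at z = 0. Lengths are in mm, angles in rad, forces in N, time in s.
With the tool pointing down it reaches from about 275 to 750 mm from the base axis. Payload 10.2 kg.
Tool frame: the origin (TCP) lies on the front face of the gripper's body, between the roots of the fingers; the fingertips stand 73 mm ahead of it and the grasp point (between the pads) lies 54 mm ahead of it; z points along the fingers, y is the line along which they close (so a half turn about z gives the same grasp; the last joint's range is limited). The gripper opens to 85 mm and grips with 20 to 120 N. Pads are 22 mm wide; open, the fingers measure 114 mm over their backs; the gripper's body (76 mm by 85 mm) begins 54 mm behind the grasp point. The pads swing forward as they close: fully open they stand 13 mm farther back than shut.
Start: joints at [0.894, 0.313, 1.498, -0, 1.331, -0.223], TCP at [230.165, 471.864, 303.894] pointing down, gripper open.
Joint ranges: [-2.94, 2.94], [-0.97, 2.17], [0.19, 2.56], [-1.23, 4.37], [0.02, 3.11], [-2.88, 2.88]. Speed limits (rad/s): [2.39, 2.39, 3.01, 3.14, 3.14, 3.14].

### API

Orientations are given as a unit quaternion [w, x, y, z].
In Python, from rig import * gives the robot as it stands.
- The arm moves only by the tool step_arm, never from a script. Its argument "plan" is a list of rows, each an object with "offset": the shift along the tool's x, y, z in cm, a list of three; "rot": the turn, a rotation vector about the tool's x, y, z in degrees, a list of three; "gripper": the finger opening in cm, from 0 to 8.54. In form: [{"offset": [x, y, z], "rot": [wx, wy, wz], "gripper": gripper}, ...]. A call has 1 to 12 rows; each row is the pose to reach, as a shift and turn from the pose commanded when the call began, along the tool's axes at that moment; what a row does not reach only later rows make up. A row lasts 1/10 s, in which the tool goes at most 50 mm and 8.59 degrees, less where a joint would pass 70% of its speed; a pose out of reach is approached as far as the arm can. A call with a gripper value outside its range is refused whole. The fingers move at their own pace and stop on an object; "squeeze" is the grip in N (left out, the last holds). Time passes only in rows, so rows that repeat a pose let the fingers close. It gives the time, the measured TCP pose, the force, the opening and the grip force at its end, in the units of the state.
- sense(): the state, without advancing time (a new reading comes with each control period).
- capture(name): name is "side" or "top" or "wrist"; returns a dict with "color" (480x640x3 uint8, red, green, blue), "depth" (480x640 float32, mm along the optical axis (not along the pixel's ray), 0 where there is no reading), "vertical_fov" (degrees; the focal length in pixels is half the picture's height over the tangent of half this angle, whatever the lens; pixels are square), "cx", "cy" (the principal point, pixels), "rvec" (rotation vector, rad) and "tvec" (3), from world to camera coordinates, as OpenCV has them; the wrist camera has in their place "mount" (4x4, takes a point from camera to tool coordinates, whose origin is the TCP and whose axes are the flange's). Camera axes: x right, y down, z forward; pixel columns grow to the right and rows downward; lengths in mm; the calibration is good to about 2 mm. A picture is of the moment at which its call begins: read the wrist's pose just before it.
- finish_job(): hands the job in; it is judged then, once.
The state is a dict: "time_s": time; "joints": joint angles; "dq": joint speeds; "tau": joint torques, N m; "eef_pos": TCP position; "ee_rot": TCP orientation; "force": force on the tool from outside, world axes, zero at the start; "wrist_torque": the same for the moment, N m; "grip_width": opening from 0.0 (shut) to 1.0 (fully open); "grip_force": force on a finger pad.
Only numpy, scipy, OpenCV 4.12 (cv2) and the standard library are available. Lean on these libraries where they do the work, as an engineer would, in place of code of your own. Each camera call takes 0.05 s, during which the arm holds its last target. There are 200 camera calls.

### The job

Clean down the dust box: lift the yellow chip gate off its keyhole studs and set it down in the blue wash tub without dropping it, then push all the stone chips off the bed into the chip trough with the scraper block, not with the fingers, and put the block back upright on its rubber mat. Then press the knuckle of the hood's stay to break it while the hood is still up, and lower the hood gently until it is fully shut; do not let it fall. Leave the other things on the bench where they are.

Things in the scene. Friction and masses are not known exactly. Their poses are not given: they have to be found in the camera images.
- dust_box: bench dust box, grey steel, fixed. Origin at bench level under the bed's centre; x from front (robot side) to rear, y left, z up; may be turned a little. In its frame, mm: bed surface z 45, x -70 to 70, y -120 to 120. Front wall (x -95 to -70), rear plenum (x 70 to 115) and left wall (y 120 to 150) rise to z 90. The right end (y -120) is an outlet level with the bed, closed by the hanging gate
- trough (a point): centre of the inner floor of the chip trough, an open metal tray fixed along the box's right side under the outlet: inside 242 mm long (box x) and 96 mm wide (box y -120 to -216), floor 6 mm and outer walls 50 mm above the bench
- gate: chip gate: yellow plate 216 mm long (x), 5 thick (y), 66 high (z), about 240 g; origin: middle of its lower edge. Hangs by two keyholes on two studs, its tab free on both sides. Keyhole: 11 mm wide at the upper end (by which it hangs), 22 mm square opening at the lower end. Slid straight up 22 mm (19 to 25 will do) the stud heads stand in the openings and it comes off to the right (box -y)
- gate_tab (a point): centre of the gate's black grip tab (60 mm long, 10 thick, 26 high) on the middle of its upper edge, 78 mm above the lower edge; the tab's top is 13 mm higher
- stud_front (a point): centre of the head of the front stud. Two studs stick out 14 mm from the box's right side face, 78 mm above the bench at box x = -83 and +83 mm: shank 8 mm thick, 10 long, head 16 mm wide, 4 thick. The gate is clear of them after moving 16 mm to the right
- wash_tub: blue open wash tub, 270 (x) by 150 (y) by 60 mm high, walls and floor 6 mm, fixed; origin at bench level under its centre
- mat: black rubber mat, 200 (x) by 120 (y) by 3 mm, fixed to the bench: the place of the scraper block; origin under its centre
- scraper: scraper block: rubber foot 110 (x) by 44 (y) by 16 mm high, on it a wooden grip 90 (x) by 28 (y) mm up to 53 mm height; origin at the centre of its underside. About 200 g; stands upright on the mat at first
- hood (a joint): hood angle in rad: 0 shut, 1.48 as found, held up by the locked stay. Clear panel in a blue frame, 210 mm long from hinge to free edge, 272 wide, 450 g; the hinge runs along the box's y at box x 115, z 95 mm. With the stay broken the stiff hinge keeps the hood up by itself above about 1.1 rad; lower down it falls fast unless held
- hood_handle (a point): middle of the hood's handle: dark round bar 12 mm thick, 122 long (along the hinge direction), 40 mm beyond the hood's free edge, 250 mm from the hinge axis; posts at 55 mm either side of the middle. With the hood up it is on top; shut, it lies in front of the box, 95 mm above the bench
- stay_knuckle (a joint): knuckle angle in rad of the folding stay on the box's left side: 2.556 locked (a little past straight, against its stop), 2.416 straight, 0 folded, hood shut. Locked, it keeps the hood from closing. Pressing the knuckle down past straight (about 5 N) breaks it; pressed 25 to 30 mm down in all, the hood comes down by 0.1 to 0.2 rad and stays there
- knuckle_pad (a point): middle of the red barrel of the stay's knuckle, 18 mm thick, 34 long, lying along the box's y outside its left side; locked it is at box x 16, y 178, z 123 mm. It turns on a 65 mm arm about a pin at box x -35, z 83 mm: pressed, it moves down and at first to the rear
- chip1: a chip of green stone, 24 mm across and 12 mm high, 14 g, lying on the bed at first; origin at the centre of its underside. Two to five chips are there, the others are absent
- chip2: a chip of green stone, 26 mm across and 12 mm high, 14 g, lying on the bed at first; origin at the centre of its underside. Two to five chips are there, the others are absent
- chip3: a chip of green stone, 28 mm across and 12 mm high, 14 g, lying on the bed at first; origin at the centre of its underside. Two to five chips are there, the others are absent
- chip4: a chip of green stone, 24 mm across and 12 mm high, 14 g, lying on the bed at first; origin at the centre of its underside. Two to five chips are there, the others are absent
- chip5: a chip of green stone, 26 mm across and 12 mm high, 14 g, lying on the bed at first; origin at the centre of its underside. Two to five chips are there, the others are absent
- mug: purple mug, 80 mm wide, 105 mm high; origin at the underside. Not part of the job: leave it alone
- pumpkin: small carved stone pumpkin, 66 mm wide, 61 mm high; origin at the underside. Not part of the job: leave it alone
- paste_jar: green jar with black lid, 60 mm wide, 75 mm high; origin at the underside. Not part of the job: leave it alone
- handpiece: steel grinding handpiece lying on the bench, 160 mm long, 19 mm high; origin at the underside. Not part of the job: leave it alone
- caliper: caliper lying on the bench, 190 mm long, 10 mm high; origin at the underside. Not part of the job: leave it alone
- stone_blank: block of green stone, 70 by 50 by 40 mm; origin at the underside. Not part of the job: leave it alone
- ear_defender: yellow ear defenders lying on the bench, about 190 by 130 mm, 32 mm high; origin at the underside. Not part of the job: leave it alone
There are look-alikes about, which are no part of the job. What is shaped like the scraper but orange or red is not meant.

How it is judged:
By the outcome, as a careful person would: the job done as asked, in the order asked, and still so for the second after the job is handed in, with the robot touching nothing.
Of chip1, chip2, chip3, chip4, chip5 only 2 to 5 are there at a start; the rules pass over those that are not, and their reading is None.
At some moment in a run one of scraper, chip1, chip2, chip3, chip4, chip5 may be knocked a few centimetres aside while the robot is not near it.
It also fails if it takes over 208 s, if anything falls off the work surface, if the arm or the gripper's body presses on something with over 40 N, if the wrist force passes 120 N, or if a joint passes its speed limit or range.

## Working session

There is one attempt and no reset: what is moved stays moved. The work goes in short steps, Python scripts to look and compute and a tool call to move; the robot and the scene stay as the last step left them, time stands still between calls to the robot, and variables do not carry over. Pictures are saved under pics/ and viewed, at most 16 in all, crops included, and the job is handed in when it is done.

Besides the shell and the picture viewer there is one more tool, called after "Request:" by a JSON object that holds its "name" and its "arguments". step_arm: Moves the arm, as the interface text tells. Its arguments: {"type":"object","properties":{"plan":{"type":"array"},"squeeze":{"type":"number"}},"required":["plan"]}

```bash
ls; mkdir -p pics; cat > h.py <<'E'
from rig import *
import numpy as np, cv2
from scipy.spatial.transform import Rotation as R
def q2R(q): return R.from_quat([q[1],q[2],q[3],q[0]]).as_matrix()
def pts(c,s=None):
    f=240/np.tan(np.radians(c["vertical_fov"])/2)
    d=c["depth"].astype(float); v,u=np.mgrid[0:480,0:640]
    P=np.stack([(u-c["cx"])*d/f,(v-c["cy"])*d/f,d],-1)
    if "rvec" in c:
        M=R.from_rotvec(np.ravel(c["rvec"])).as_matrix(); W=(P-np.ravel(c["tvec"]))@M
    else:
        m=np.array(c["mount"]); T=P@m[:3,:3].T+m[:3,3]
        W=T@q2R(s["ee_rot"]).T+np.array(s["eef_pos"])
    W[d==0]=np.nan
    return W
def snap(n,tag):
    s=sense(); c=capture(n); W=pts(c,s)
    cv2.imwrite(f"pics/{tag}.png",c["color"][:,:,::-1]); np.savez(f"{tag}.npz",W=W,c=c["color"])
    return s,c,W
def local(p):
    s=sense(); return q2R(s["ee_rot"]).T@(np.array(p)-np.array(s["eef_pos"]))/10
E
python3 - <<'E'
from h import *
s,c,W=snap("top","top0"); snap("side","side0")
print(s["eef_pos"],s["ee_rot"],s["force"],c["vertical_fov"],q2R(s["ee_rot"]).round(3))
E
```

```text
pics
[230.05115932 471.72168978 303.35808789] [-2.78367929e-04  2.24955590e-01  9.74368819e-01 -5.57337079e-04] [0.12121158 0.4453245  0.28198654] 42.71406227757086 [[-0.899  0.438 -0.001]
 [ 0.438  0.899 -0.001]
 [ 0.    -0.001 -1.   ]]
```

View pics/top0.png

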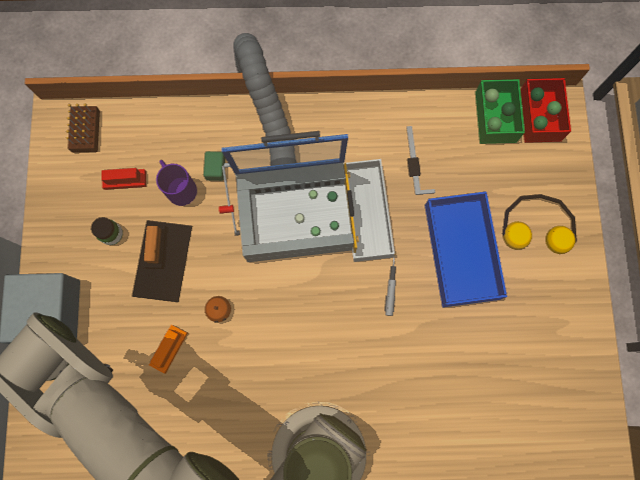

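View pics/side0.png

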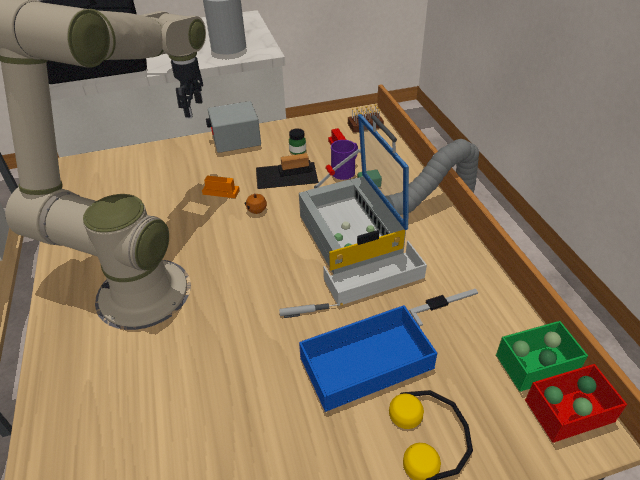

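The top view shows the box around (300,210), with five chips at about (313,194), (333,196), (299,218), (316,231) and (334,225). The yellow gate is at (351,210), the tub at (466,250), and the mat at (162,262) with the brown scraper at (152,243). The orange and red blocks are decoys. The side view shows the gate's black tab at (368,238).

```bash
python3 - <<'E'
from h import *
d=np.load("top0.npz"); W=d["W"]; c=d["c"].astype(int); r,g,b=c[...,0],c[...,1],c[...,2]
v,u=np.mgrid[0:480,0:640]
z=W[...,2]
def rect(m,n,k=None):
    P=W[m][:,:2].astype(np.float32); q=cv2.minAreaRect(P); print(n,m.sum(),"c",np.round(q[0],1),"size",np.round(q[1],1),"ang",round(q[2],2),"z",np.round(np.nanpercentile(W[m][:,2],[5,50,95]),1)); return cv2.boxPoints(q)
ok=np.isfinite(z)
box=(u>230)&(u<360)&(v>130)&(v<270)&ok&(abs(z-90)<4)&(r-b<40)
print(rect(box,"box top").round(0))
y=(r>180)&(g>130)&(b<90)&(u>330)&(u<370)&ok
rect(y,"gate")
blue=(b>r+60)&(u>415)&(u<515)&(v>180)&(v<315)&ok
print(rect(blue,"tub").round(0)); rect(blue&(z>54),"tub rim"); 
mat=(u>120)&(u<200)&(v>215)&(v<305)&ok&(r+g+b<200)&(abs(z-3)<4); rect(mat,"mat")
sc=(u>130)&(u<175)&(v>215)&(v<275)&ok&(z>46); rect(sc,"scraper grip")
bar=(u>255)&(u<325)&(v>125)&(v<150)&ok&(r+g+b<240)&(z>300); rect(bar,"bar")
k=(u>215)&(u<238)&(v>200)&(v<218)&ok&(r>g+80)&(z>60); rect(k,"knuckle")
ch=(u>285)&(u<345)&(v>185)&(v<240)&ok&(g>r+10)&(z>48)&(z<70)
n,l,st,ct=cv2.connectedComponentsWithStats(ch.astype(np.uint8))
for i in range(1,n):
    if st[i,4]>15: print("chip",ct[i].round(),W[l==i].mean(0).round(1),st[i,4])
tr=(u>350)&(u<400)&(v>150)&(v<265)&ok&(abs(z-50)<4)&(r-b<40);rect(tr,"trough rim")
pk=(u>200)&(u<235)&(v>293)&(v<325)&ok&(z>40);rect(pk,"pumpkin")
hp=(u>380)&(u<400)&(v>262)&(v<318)&ok&(z>8);rect(hp,"handpiece")
mg=(u>155)&(u<200)&(v>155)&(v<208)&ok&(z>95);rect(mg,"mug")
E
```

```text
box top 2923 c [638.1  54.8] size [314. 283.] ang 4.96 z [86.6 90.1 93.5]
[[ 469.  182.]
 [ 494. -100.]
 [ 807.  -73.]
 [ 782.  209.]]
gate 91 c [581.2 -98.8] size [192.4  11.9] ang 5.04 z [  5.6  97.8 103.2]
tub 5527 c [ 485.  -380.6] size [269.9 152.3] ang 5.65 z [ 1.   7.2 61. ]
[[ 343. -318.]
 [ 358. -470.]
 [ 627. -443.]
 [ 612. -291.]]
tub rim 656 c [ 484.9 -380.2] size [269.7 151.5] ang 5.67 z [55.3 60.2 65.5]
mat 2026 c [482.8 385.4] size [118.4 199.1] ang 81.14 z [-0.4  3.   6.4]
scraper grip 431 c [517.5 402.5] size [30.5 89. ] ang 86.49 z [48.8 55.7 61.7]
bar 363 c [670.2  38.1] size [ 12.2 144.7] ang 4.44 z [301.5 346.9 352.8]
knuckle 88 c [579.5 204.3] size [17.2 32.5] ang 4.58 z [124.2 130.5 135.3]
chip [313. 194.] [632.1  -3.4  56. ] 52
chip [332. 196.] [625.5 -51.4  55.9] 76
chip [334. 225.] [550.1 -54.2  55.8] 61
chip [315. 231.] [536.2  -6.9  55. ] 68
trough rim 242 c [ 594.4 -138.6] size [252.4 103.4] ang 4.9 z [46.5 49.9 53.6]
pumpkin 385 c [353.2 239.1] size [53.  54.9] ang 31.37 z [40.8 46.6 53.9]
handpiece 356 c [ 391.3 -188.3] size [130.8  38.1] ang 0.67 z [ 9.  16.3 22.7]
mug 239 c [665.9 340. ] size [80.5 78. ] ang 36.46 z [ 96.5 103.  109.4]
```

Request:
{"name": "step_arm", "arguments": {"plan": [{"offset":[-51,-34,-1.7],"rot":[0,0,-31],"gripper":6},{"offset":[-51,-34,-1.7],"rot":[0,0,-31],"gripper":6},{"offset":[-51,-34,-1.7],"rot":[0,0,-31],"gripper":6},{"offset":[-51,-34,-1.7],"rot":[0,0,-31],"gripper":6},{"offset":[-51,-34,-1.7],"rot":[0,0,-31],"gripper":6},{"offset":[-51,-34,-1.7],"rot":[0,0,-31],"gripper":6},{"offset":[-51,-34,-1.7],"rot":[0,0,-31],"gripper":6},{"offset":[-51,-34,-1.7],"rot":[0,0,-31],"gripper":6},{"offset":[-51,-34,-1.7],"rot":[0,0,-31],"gripper":6},{"offset":[-51,-34,-1.7],"rot":[0,0,-31],"gripper":6},{"offset":[-51,-34,-1.7],"rot":[0,0,-31],"gripper":6},{"offset":[-51,-34,-1.7],"rot":[0,0,-31],"gripper":6}]}}

```text
time_s: 1.3
eef_pos: [520.3, -25.2, 319.6]
ee_rot: [-0.0, -0.043, 0.999, 0.0]
force: [0.9, -0.5, -0.3]
grip_width: 0.706
grip_force: 0.0
```

Request:
{"name": "step_arm", "arguments": {"plan": [{"offset":[0,0,0],"rot":[0,0,0],"gripper":6},{"offset":[0,0,0],"rot":[0,0,0],"gripper":6},{"offset":[0,0,0],"rot":[0,0,0],"gripper":6},{"offset":[0,0,0],"rot":[0,0,0],"gripper":6}]}}

```text
time_s: 1.7
eef_pos: [519.3, -22.1, 320.0]
ee_rot: [0.0, -0.044, 0.999, 0.0]
force: [0.4, -1.4, -0.4]
grip_width: 0.703
grip_force: 0.0
```

```bash
python3 - <<'E'
from h import *
s,c,W=snap("wrist","w1"); print(s["time_s"],s["eef_pos"],q2R(s["ee_rot"]).round(3),s["joints"]); print(np.array(c["mount"]).round(3),c["vertical_fov"])
E
```

```text
1.7 [519.28955843 -22.10309697 319.96655781] [[-0.996 -0.089  0.   ]
 [-0.089  0.996  0.   ]
 [-0.     0.    -1.   ]] [-2.68245337e-01  2.89703276e-01  1.48646706e+00  1.10905532e-04
  1.36540068e+00 -1.92782386e+00]
[[ -0.     -0.962  -0.275  69.659]
 [  1.     -0.     -0.      0.489]
 [  0.     -0.275   0.962 -69.549]
 [  0.      0.      0.      1.   ]] 62.67410063990045
```

View pics/w1.png

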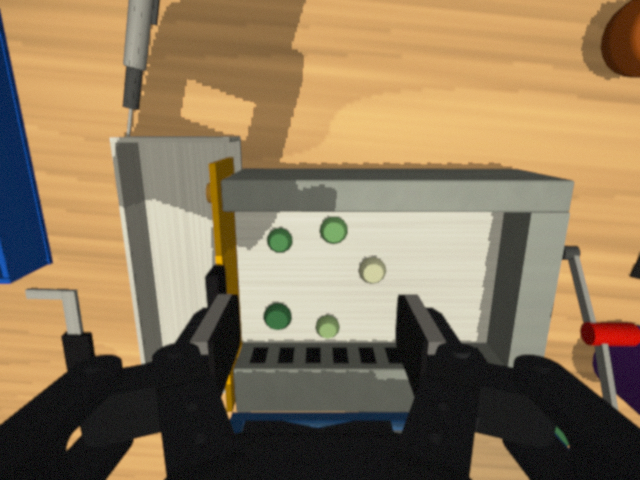

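Wrist view: five chips (four green, one pale) at (279,240), (333,230), (372,270), (277,316) and (327,326). The yellow gate strip runs near (225,240), with its black tab at about (216,285). The knuckle is at (610,334).

```bash
python3 - <<'E'
from h import *
d=np.load("w1.npz"); W=d["W"]; c=d["c"].astype(int); r,g,b=c[...,0],c[...,1],c[...,2]
v,u=np.mgrid[0:480,0:640]; z=W[...,2]; ok=np.isfinite(z)
top=ok&(abs(z-90)<3)&(abs(r-b)<30)
fw=[];
for x in range(240,500,10):   # front wall outer edge: first row at z~90
    q=np.where(top[150:220,x])[0]
    if len(q): fw.append(W[150+q[0],x][:2])
fw=np.array(fw); p=np.polyfit(fw[:,1],fw[:,0],1); print("front edge x=%.2f+%.4f y"%(p[1],p[0]),"yaw",np.degrees(np.arctan(-p[0])),len(fw))
th=np.arctan(-p[0]); ex=np.array([np.cos(th),np.sin(th)]); ey=np.array([-ex[1],ex[0]])
print("front edge dot ex",np.median(fw@ex))
lw=np.array([W[yy,500+np.where(top[yy,500:600])[0][-1]][:2] for yy in range(215,320,8) if top[yy,500:600].any()]); print("left outer edge dot ey",(lw@ey).round(1))
y=(r>150)&(g>100)&(b<80)&ok&(u>200)&(u<245)&(z>85); P=W[y]
print("gate u",np.percentile(P[:,:2]@ey,[5,50,95]).round(1),"z",np.percentile(z[y],[50,90,99]).round(1),"x",np.percentile(P[:,:2]@ex,[1,99]).round(1))
t=ok&(u>200)&(u<240)&(v>255)&(v<330)&(r+g+b<150)&(z>95)&(z<140); P=W[t]
print("tab",t.sum(),"ey",np.percentile(P[:,:2]@ey,[2,50,98]).round(1),"ex",np.percentile(P[:,:2]@ex,[2,50,98]).round(1),"z",np.percentile(z[t],[5,50,98]).round(1))
for a,bb in [(279,240),(333,230),(372,270),(277,316),(327,326)]:
    q=W[bb-3:bb+4,a-3:a+4].reshape(-1,3).mean(0); print(q.round(1),"box-proj",(q[:2]@ex).round(1),(q[:2]@ey).round(1))
kk=ok&(r>g+80)&(u>580)&(v>310)&(v<350)&(z>100); P=W[kk]; print("knuckle",P.mean(0).round(1),(P[:,:2]@ex).mean().round(1),(P[:,:2]@ey).mean().round(1))
E
```

```text
front edge x=485.95+-0.0864 y yaw 4.9375598866989225 26
front edge dot ex 484.1349932015299
left outer edge dot ey [128.2 128.2 128.5 129.3 129.9 142.9 141.5 139.6 140.8 128.6 127.8 129.
 127.9 129.1]
gate u [-146.1 -144.1 -141.9] z [97.3 98.3 99.3] x [472.7 685.9]
tab 577 ey [-146.9 -141.2 -138.6] ex [548.8 556.8 571. ] z [101.1 120.7 123.5]
[nan nan nan] box-proj nan nan
[534.7  -6.7  56.6] box-proj 532.1 -52.7
[568.5  31.9  56.4] box-proj 569.2 -17.2
[621.5 -50.4  56.6] box-proj 614.8 -103.7
[627.8  -3.1  56.2] box-proj 625.2 -57.1
knuckle [576.9 203.8 128.7] 592.3 153.4
```

Request:
{"name": "step_arm", "arguments": {"plan": [{"offset":[-6.4,-7.7,6],"rot":[0,0,0],"gripper":5},{"offset":[-6.4,-7.7,6],"rot":[0,0,0],"gripper":5},{"offset":[-6.4,-7.7,6],"rot":[0,0,0],"gripper":5},{"offset":[-6.4,-7.7,6],"rot":[0,0,0],"gripper":5},{"offset":[-6.4,-7.7,10],"rot":[0,0,0],"gripper":5},{"offset":[-6.4,-7.7,13],"rot":[0,0,0],"gripper":5},{"offset":[-6.4,-7.7,14.8],"rot":[0,0,0],"gripper":5},{"offset":[-6.4,-7.7,14.8],"rot":[0,0,0],"gripper":5}]}}

```text
time_s: 2.55
eef_pos: [589.0, -92.8, 170.6]
ee_rot: [-0.002, -0.044, 0.999, 0.001]
force: [-0.6, 0.7, 0.2]
grip_width: 0.586
grip_force: 0.0
```

```bash
python3 - <<'E'
from h import *
s,c,W=snap("wrist","w2"); print(s["time_s"],s["eef_pos"],s["force"])
E
```

```text
2.55 [589.04436371 -92.82131786 170.62162793] [-0.60782997  0.72245436  0.20938228]
```

View pics/w2.png

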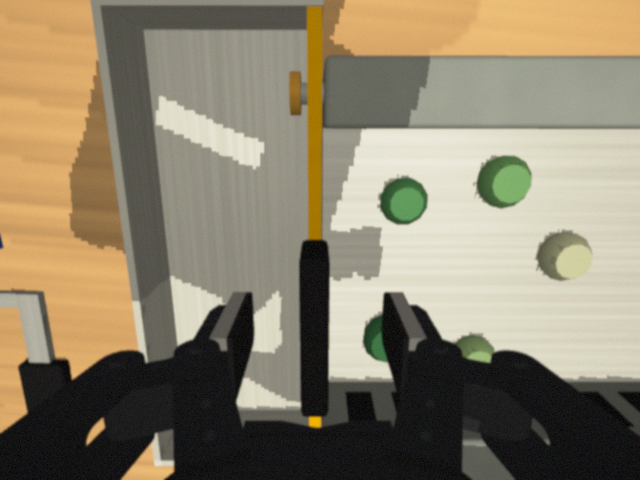

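The tab (column 314) is centred between the fingers, so I'm closing.

Request:
{"name": "step_arm", "arguments": {"plan": [{"offset":[0,0,0],"rot":[0,0,0],"gripper":0.5},{"offset":[0,0,0],"rot":[0,0,0],"gripper":0.5},{"offset":[0,0,0],"rot":[0,0,0],"gripper":0.5},{"offset":[0,0,0],"rot":[0,0,0],"gripper":0.5},{"offset":[0,0,0],"rot":[0,0,0],"gripper":0.5},{"offset":[0,0,0],"rot":[0,0,0],"gripper":0.5},{"offset":[0,0,0],"rot":[0,0,0],"gripper":0.5},{"offset":[0,0,0],"rot":[0,0,0],"gripper":0.5}], "squeeze": 60}}

```text
time_s: 3.4
eef_pos: [590.5, -94.2, 173.2]
ee_rot: [0.001, -0.044, 0.999, -0.0]
force: [-1.3, 1.0, 6.9]
grip_width: 0.102
grip_force: 60.5
```

Request:
{"name": "step_arm", "arguments": {"plan": [{"offset":[0,0,-0.4],"rot":[0,0,0],"gripper":0.5},{"offset":[0,0,-0.8],"rot":[0,0,0],"gripper":0.5},{"offset":[0,0,-1.2],"rot":[0,0,0],"gripper":0.5},{"offset":[0,0,-1.6],"rot":[0,0,0],"gripper":0.5},{"offset":[0,0,-2.0],"rot":[0,0,0],"gripper":0.5},{"offset":[0,0,-2.2],"rot":[0,0,0],"gripper":0.5},{"offset":[0,0,-2.2],"rot":[0,0,0],"gripper":0.5},{"offset":[0,0,-2.2],"rot":[0,0,0],"gripper":0.5},{"offset":[0,0,-2.2],"rot":[0,0,0],"gripper":0.5}]}}

```text
time_s: 4.3
eef_pos: [590.1, -94.3, 193.6]
ee_rot: [-0.0, -0.044, 0.999, 0.0]
force: [0.2, -0.4, -2.6]
grip_width: 0.105
grip_force: 59.4
```

Request:
{"name": "step_arm", "arguments": {"plan": [{"offset":[0,0,-0.1],"rot":[0,0,0],"gripper":0.5},{"offset":[0,-0.4,-0.1],"rot":[0,0,0],"gripper":0.5},{"offset":[0,-0.7,-0.1],"rot":[0,0,0],"gripper":0.5},{"offset":[0,-1.0,-0.1],"rot":[0,0,0],"gripper":0.5}]}}

```text
time_s: 4.7
eef_pos: [591.0, -104.7, 194.8]
ee_rot: [-0.0, -0.044, 0.999, -0.0]
force: [-0.6, 0.9, -3.4]
grip_width: 0.103
grip_force: 59.4
```

Request:
{"name": "step_arm", "arguments": {"plan": [{"offset":[0,-0.5,0],"rot":[0,0,0],"gripper":0.5},{"offset":[0,-1.0,0],"rot":[0,0,0],"gripper":0.5},{"offset":[0,-1.5,0],"rot":[0,0,0],"gripper":0.5},{"offset":[0,-2.0,0],"rot":[0,0,0],"gripper":0.5},{"offset":[0,-2.0,0],"rot":[0,0,0],"gripper":0.5}]}}

```text
time_s: 5.2
eef_pos: [592.8, -125.0, 194.8]
ee_rot: [0.0, -0.043, 0.999, -0.0]
force: [-0.2, -0.3, -1.8]
grip_width: 0.104
grip_force: 59.4
```

Request:
{"name": "step_arm", "arguments": {"plan": [{"offset":[0,-1,-2.5],"rot":[0,0,0],"gripper":0.5},{"offset":[1,-2.5,-5.5],"rot":[0,0,0],"gripper":0.5},{"offset":[3,-5,-5.5],"rot":[2,0,0],"gripper":0.5},{"offset":[5,-7.5,-5.5],"rot":[4,0,0],"gripper":0.5},{"offset":[7,-10,-5.5],"rot":[6,0,0],"gripper":0.5},{"offset":[9,-12.5,-5.5],"rot":[8,0,-0.3],"gripper":0.5},{"offset":[11,-15,-5.5],"rot":[10,0,-0.6],"gripper":0.5},{"offset":[12.5,-16.5,-5.5],"rot":[12,0,-0.6],"gripper":0.5},{"offset":[13,-17,-5.5],"rot":[13,0,-0.6],"gripper":0.5},{"offset":[13,-17,-5.5],"rot":[13,0,-0.6],"gripper":0.5},{"offset":[13,-17,-5.5],"rot":[13,0,-0.6],"gripper":0.5},{"offset":[13,-17,-5.5],"rot":[13,0,-0.6],"gripper":0.5}]}}

```text
time_s: 6.4
eef_pos: [478.7, -304.2, 249.8]
ee_rot: [0.005, -0.049, 0.992, -0.113]
force: [0.9, -0.2, -2.3]
grip_width: 0.098
grip_force: 59.4
```

```bash
python3 - <<'E'
from h import *
s,c,W=snap("wrist","w3"); M=q2R(s["ee_rot"]);print(s["time_s"],s["eef_pos"],s["force"],M.round(3))
C=np.array([485,-380.4,0]);t=np.radians(5.66);ex=np.array([np.cos(t),np.sin(t),0]);ey=np.array([-ex[1],ex[0],0])
g=np.array(s["eef_pos"])+140.5*M[:,2]-C; print("gate lower edge in tub",g@ex,g@ey,g[2])
print("0.1cm down and +y in tool",(M.T@[0,0,-1]).round(3),(M.T@ey).round(3))
c=W; col=np.load("w3.npz")["c"].astype(int)
z=W[...,2]; bl=(col[...,2]>col[...,0]+50)&(z>55)&(z<66); P=W[bl]-C; print("rim y ext",np.percentile(P@ey,[1,5,50,95,99]).round(1),bl.sum(),np.nanmedian(z[bl]))
E
```

```text
6.4 [ 478.66918866 -304.16177552  249.80087605] [ 0.89416223 -0.24287233 -2.30739419] [[-0.995 -0.096  0.021]
 [-0.098  0.97  -0.223]
 [ 0.001 -0.224 -0.974]]
gate lower edge in tub 1.074117872818622 44.96177514674681 112.8843234190183
0.1cm down and +y in tool [-0.001  0.224  0.974] [ 0.     0.974 -0.224]
rim y ext [-72.8 -71.8   6.6  75.1  75.7] 7967 59.066864912353935
```

View pics/w3.png

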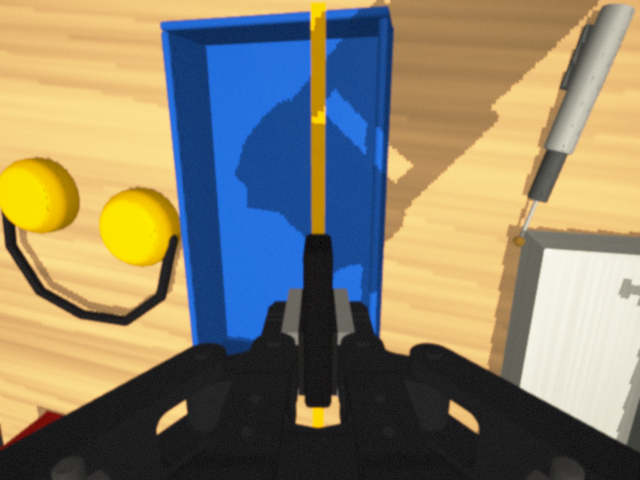

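The gate is held square above the tub, parallel to its right-hand wall in the image (column 385). I'm lowering it.

Request:
{"name": "step_arm", "arguments": {"plan": [{"offset":[0,0.7,3],"rot":[0,0,0],"gripper":0.5},{"offset":[0,1.3,6],"rot":[0,0,0],"gripper":0.5},{"offset":[0,1.8,8],"rot":[0,0,0],"gripper":0.5},{"offset":[0,2.1,9.3],"rot":[0,0,0],"gripper":0.5},{"offset":[0,2.2,9.7],"rot":[0,0,0],"gripper":0.5},{"offset":[0,2.5,9.6],"rot":[0,0,0],"gripper":0.5},{"offset":[0,2.7,9.6],"rot":[0,0,0],"gripper":0.5},{"offset":[0,2.7,9.6],"rot":[0,0,0],"gripper":0.5},{"offset":[0,2.7,9.6],"rot":[0,0,0],"gripper":0.5}]}}

```text
time_s: 7.35
eef_pos: [477.7, -300.3, 150.9]
ee_rot: [0.005, -0.049, 0.992, -0.114]
force: [0.2, 0.3, -1.3]
grip_width: 0.1
grip_force: 59.4
```

```bash
cat > g.py <<'E'
from h import *
s=sense(); M=q2R(s["ee_rot"])
C=np.array([485,-380.4,0]);t=np.radians(5.66);ex=np.array([np.cos(t),np.sin(t),0]);ey=np.array([-ex[1],ex[0],0])
g=np.array(s["eef_pos"])+140.5*M[:,2]-C; print("gate lower edge in tub",g@ex,g@ey,g[2],s["force"],s["grip_force"])
E
python3 g.py
```

```text
gate lower edge in tub 0.5766484703960675 48.73921076496438 14.073631106610947 [ 0.15490363  0.29738708 -1.25918705] 59.35672402381897
```

Request:
{"name": "step_arm", "arguments": {"plan": [{"offset":[0,0.25,0.2],"rot":[0,0,0],"gripper":0.5},{"offset":[0,0.5,0.4],"rot":[0,0,0],"gripper":0.5},{"offset":[0,0.55,0.6],"rot":[0,0,0],"gripper":0.5},{"offset":[0,0.55,0.6],"rot":[0,0,0],"gripper":0.5}]}}

```text
time_s: 7.75
eef_pos: [477.0, -296.1, 144.3]
ee_rot: [0.005, -0.049, 0.992, -0.113]
force: [-5.7, 4.8, 11.7]
grip_width: 0.101
grip_force: 61.7
```

Request:
{"name": "step_arm", "arguments": {"plan": [{"offset":[0,0.02,0.1],"rot":[0,0,0],"gripper":0.5},{"offset":[0,0.02,0.1],"rot":[0,0,0],"gripper":0.5},{"offset":[0,0.02,0.1],"rot":[0,0,0],"gripper":0.5}]}}

```text
time_s: 8.05
eef_pos: [477.0, -296.2, 144.3]
ee_rot: [0.005, -0.048, 0.992, -0.114]
force: [-9.5, 7.3, 21.9]
grip_width: 0.102
grip_force: 63.1
```

```bash
python3 g.py
```

```text
gate lower edge in tub 0.17752406645142216 52.75281278026557 7.408128171842719 [-9.4590686   7.28324485 21.92597306] 63.13660383224487
```

Request:
{"name": "step_arm", "arguments": {"plan": [{"offset":[0,-0.02,-0.13],"rot":[0,0,0],"gripper":0.5},{"offset":[0,0.07,-0.15],"rot":[0,0,0],"gripper":0.5},{"offset":[0,0.07,-0.15],"rot":[0,0,0],"gripper":0.5}]}}

```text
time_s: 8.35
eef_pos: [477.2, -295.8, 144.2]
ee_rot: [0.005, -0.049, 0.992, -0.114]
force: [-4.3, -0.5, 6.5]
grip_width: 0.104
grip_force: 60.7
```

Request:
{"name": "step_arm", "arguments": {"plan": [{"offset":[0,0,0],"rot":[0,0,0],"gripper":1.1},{"offset":[0,0,0],"rot":[0,0,0],"gripper":1.2},{"offset":[0,0,0],"rot":[0,0,0],"gripper":1.5},{"offset":[0,0,0],"rot":[0,0,0],"gripper":2},{"offset":[0,0,0],"rot":[0,0,0],"gripper":2.5},{"offset":[0,0,0],"rot":[0,0,0],"gripper":3},{"offset":[0,0,0],"rot":[0,0,0],"gripper":3}]}}

```text
time_s: 9.05
eef_pos: [477.0, -295.2, 143.4]
ee_rot: [0.005, -0.049, 0.992, -0.113]
force: [-0.9, 0.1, -0.4]
grip_width: 0.347
grip_force: 0.0
```

```bash
python3 g.py; python3 - <<'E'
from h import *
s,c,W=snap("wrist","w4"); snap("top","t4")
a=cv2.imread("pics/w4.png");b=cv2.imread("pics/t4.png")[150:330,380:540]
b=cv2.resize(b,(427,480),interpolation=cv2.INTER_CUBIC)
cv2.imwrite("pics/c4.png",cv2.resize(np.hstack([a[:, 140:500],b]),(787,480)))
E
```

```text
gate lower edge in tub 0.2359257911287953 53.95804103489374 6.461482743159479 [-0.8587527   0.13907917 -0.35760204] 0.0
```

View pics/c4.png

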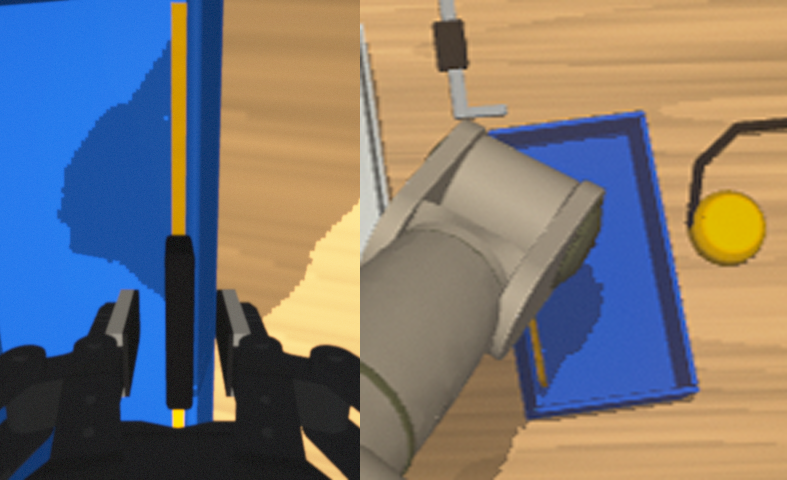

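The gate stands leaning in the tub against its left wall, with the fingers clear. I'm retreating, then heading for the scraper.

Request:
{"name": "step_arm", "arguments": {"plan": [{"offset":[0,0,-1],"rot":[0,0,0],"gripper":3},{"offset":[0,0,-3],"rot":[0,0,0],"gripper":3},{"offset":[0,0,-6],"rot":[0,0,0],"gripper":3.5},{"offset":[0,0,-10],"rot":[0,0,0],"gripper":4},{"offset":[0,0,-14],"rot":[0,0,0],"gripper":5},{"offset":[0,0,-17],"rot":[-6,0,0],"gripper":5},{"offset":[0,0,-17],"rot":[-13,0,0],"gripper":6},{"offset":[0,0,-17],"rot":[-13,0,0],"gripper":6}]}}

```text
time_s: 9.95
eef_pos: [473.4, -258.0, 310.2]
ee_rot: [0.0, -0.048, 0.999, -0.0]
force: [0.4, -0.6, -0.2]
grip_width: 0.702
grip_force: 0.0
```

Request:
{"name": "step_arm", "arguments": {"plan": [{"offset":[0,5,0],"rot":[0,0,3],"gripper":6},{"offset":[0,10,0],"rot":[0,0,6],"gripper":6},{"offset":[0,15,0],"rot":[0,0,9],"gripper":6},{"offset":[0,20,0],"rot":[0,0,9],"gripper":6},{"offset":[0,25,0],"rot":[0,0,9],"gripper":6},{"offset":[0,30,0],"rot":[0,0,9],"gripper":6},{"offset":[0,35,0],"rot":[0,0,9],"gripper":6},{"offset":[0,40,0],"rot":[0,0,9],"gripper":6},{"offset":[0,45,0],"rot":[0,0,9],"gripper":6},{"offset":[0,50,0],"rot":[0,0,9],"gripper":6},{"offset":[0,55,0],"rot":[0,0,9],"gripper":6},{"offset":[0,60,0],"rot":[0,0,9],"gripper":6}]}}

```text
time_s: 11.15
eef_pos: [413.9, 342.0, 308.6]
ee_rot: [0.001, 0.03, 1.0, -0.001]
force: [1.1, -0.3, 1.0]
grip_width: 0.698
grip_force: 0.0
```

```bash
cat > sc.py <<'E'
from h import *
import sys
tag=sys.argv[1]
s,c,W=snap("top",tag); M=q2R(s["ee_rot"]); print(s["time_s"],s["eef_pos"],s["joints"],M.round(3).tolist())
col=np.load(tag+".npz")["c"].astype(int); r,g,b=col[...,0],col[...,1],col[...,2]; z=W[...,2]
m=(z>46)&(z<66)&(W[...,0]>370)&(W[...,0]<600)&(W[...,1]>300)&(W[...,1]<500)&(r>g+20)&(g>b+10)
n,l,st,ct=cv2.connectedComponentsWithStats(m.astype(np.uint8))
for i in range(1,n):
    if st[i,4]>100:
        q=cv2.minAreaRect(W[l==i][:,:2].astype(np.float32)); print("grip",ct[i].round(),np.round(q[0],1),np.round(q[1],1),round(q[2],2),col[l==i].mean(0).round())
m=(r+g+b<200)&(abs(z-3)<4)&(W[...,0]>350)&(W[...,0]<620)&(W[...,1]>290)&(W[...,1]<480)
q=cv2.minAreaRect(W[m][:,:2].astype(np.float32)); print("mat",np.round(q[0],1),np.round(q[1],1),round(q[2],2))
E
python3 sc.py t5
```

```text
11.15 [413.91811575 341.99794222 308.64526981] [ 0.47297133  0.33589224  1.45364362 -0.0022462   1.3518533  -1.03804968] [[-0.998, 0.059, 0.001], [0.059, 0.998, -0.002], [-0.001, -0.002, -1.0]]
mat [497.  342.5] [226.6 102.9] 18.74
```

```bash
sed -i 's/snap("top",tag)/snap(sys.argv[2],tag)/' sc.py; python3 sc.py w5 wrist
```

```text
11.2 [412.33933158 347.41514865 308.27380239] [ 4.82509234e-01  3.40676767e-01  1.44800093e+00  7.01426367e-04
  1.35211347e+00 -1.03346207e+00] [[-0.998, 0.055, 0.0], [0.055, 0.998, 0.001], [-0.0, 0.001, -1.0]]
grip [382. 318.] [516.5 402.7] [28.3 90.7] 86.85 [208. 130.  62.]
mat [481.8 386.6] [118.3 197.4] 81.12
```

View pics/w5.png

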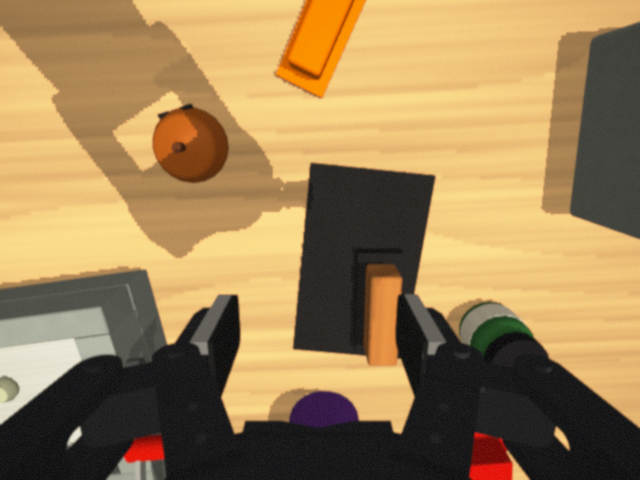

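The scraper grip is at (382,318) px, so its centre is (516.5, 402.7) mm and it is aligned with the tool. The jar at (500,335) px is clear of the fingers.

Request:
{"name": "step_arm", "arguments": {"plan": [{"offset":[-5,3,4],"rot":[0,0,0],"gripper":6},{"offset":[-8,5,8],"rot":[0,0,0],"gripper":6},{"offset":[-10.1,6.1,11],"rot":[0,0,0],"gripper":6},{"offset":[-10.1,6.1,14],"rot":[0,0,0],"gripper":6},{"offset":[-10.1,6.1,17],"rot":[0,0,0],"gripper":6},{"offset":[-10.1,6.1,19.5],"rot":[0,0,0],"gripper":6},{"offset":[-10.1,6.1,20.9],"rot":[0,0,0],"gripper":6},{"offset":[-10.1,6.1,20.9],"rot":[0,0,0],"gripper":6},{"offset":[-10.1,6.1,20.9],"rot":[0,0,0],"gripper":6}]}}

```text
time_s: 12.15
eef_pos: [519.5, 394.9, 101.1]
ee_rot: [0.0, 0.03, 1.0, 0.0]
force: [-0.6, 0.4, 0.3]
grip_width: 0.703
grip_force: 0.0
```

Request:
{"name": "step_arm", "arguments": {"plan": [{"offset":[0,0,0],"rot":[0,0,0],"gripper":3.2},{"offset":[0,0,0],"rot":[0,0,0],"gripper":2.5},{"offset":[0,0,0],"rot":[0,0,0],"gripper":2.0},{"offset":[0,0,0],"rot":[0,0,0],"gripper":2.0},{"offset":[0,0,0],"rot":[0,0,0],"gripper":2.0},{"offset":[0,0,0],"rot":[0,0,0],"gripper":2.0},{"offset":[0,0,0],"rot":[0,0,0],"gripper":2.0}], "squeeze": 60}}

```text
time_s: 12.85
eef_pos: [519.8, 395.4, 101.7]
ee_rot: [0.001, 0.03, 1.0, 0.001]
force: [-0.7, 2.7, 6.8]
grip_width: 0.317
grip_force: 60.5
```

Request:
{"name": "step_arm", "arguments": {"plan": [{"offset":[0,0,-2],"rot":[0,0,0],"gripper":2},{"offset":[0,0,-5],"rot":[0,0,0],"gripper":2},{"offset":[0,0,-9],"rot":[0,0,0],"gripper":2},{"offset":[0,0,-13.5],"rot":[0,0,0],"gripper":2},{"offset":[0,0,-17.7],"rot":[0,0,0],"gripper":2},{"offset":[0,-3,-17.7],"rot":[0,0,0],"gripper":2},{"offset":[-0.3,-7,-17.7],"rot":[0,0,-2],"gripper":2},{"offset":[-0.5,-11,-17.7],"rot":[0,0,-4],"gripper":2},{"offset":[-0.7,-15,-17.7],"rot":[0,0,-6],"gripper":2},{"offset":[-0.9,-19,-17.7],"rot":[0,0,-8.1],"gripper":2},{"offset":[-1.1,-23,-17.7],"rot":[0,0,-8.1],"gripper":2},{"offset":[-1.2,-27,-17.7],"rot":[0,0,-8.1],"gripper":2}]}}

```text
time_s: 14.05
eef_pos: [514.8, 123.0, 277.0]
ee_rot: [-0.001, -0.041, 0.999, -0.0]
force: [1.5, -0.8, -2.4]
grip_width: 0.318
grip_force: 59.8
```

Request:
{"name": "step_arm", "arguments": {"plan": [{"offset":[0,-3,0],"rot":[0,0,0],"gripper":2},{"offset":[0,-4,0],"rot":[0,0,0],"gripper":2},{"offset":[0,-4,0],"rot":[0,0,0],"gripper":2},{"offset":[0,-4,0],"rot":[0,0,0],"gripper":2}]}}

```text
time_s: 14.45
eef_pos: [518.5, 85.6, 276.9]
ee_rot: [-0.001, -0.041, 0.999, 0.0]
force: [0.5, 0.1, -2.9]
grip_width: 0.32
grip_force: 60.0
```

```bash
cat > bx.py <<'E'
from h import *
t=np.radians(4.94);ex=np.array([np.cos(t),np.sin(t),0]);ey=np.array([-ex[1],ex[0],0]); O=579*ex-21*ey
def bx(p): p=np.asarray(p)-O; return np.stack([p@ex,p@ey,p[...,2]],-1)
def rep():
    s=sense(); M=q2R(s["ee_rot"]); print(round(s["time_s"],2),"TCP box",bx(s["eef_pos"]).round(1),"yaw",round(np.degrees(np.arctan2(-M[1,0],-M[0,0])),2),"tilt",M[:2,2].round(3),"F",np.round(s["force"],1)); return s
E
python3 - <<'E'
from bx import *
rep(); s,c,W=snap("side","s6"); s,c,W=snap("wrist","w6")
a=cv2.imread("pics/s6.png")[80:320,230:470]; a=cv2.resize(a,(400,400),interpolation=cv2.INTER_CUBIC); b=cv2.resize(cv2.imread("pics/w6.png"),(400,300)); b=cv2.copyMakeBorder(b,0,100,0,0,0)
cv2.imwrite("pics/c6.png",np.hstack([a,b]))
E
```

```text
14.45 TCP box [-55.1  61.7 276.9] yaw 4.72 tilt [-0.001  0.   ] F [ 0.5  0.1 -2.9]
```

View pics/c6.png

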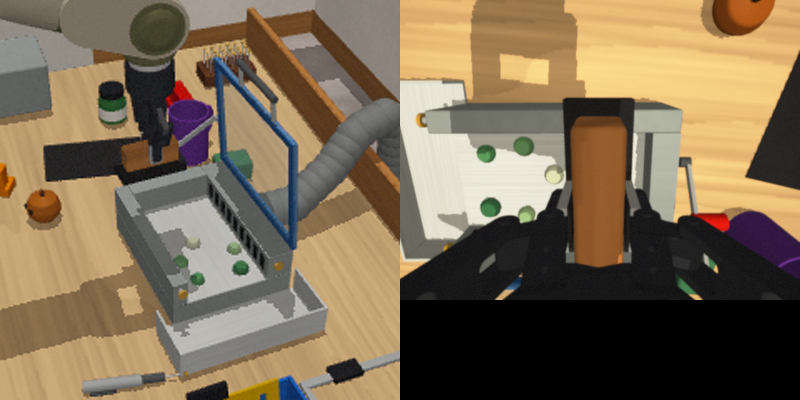

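Request:
{"name": "step_arm", "arguments": {"plan": [{"offset":[-3,0,3],"rot":[0,0,0],"gripper":2},{"offset":[-6,0,6],"rot":[0,0,0],"gripper":2},{"offset":[-6.9,0,9],"rot":[0,0,0],"gripper":2},{"offset":[-6.9,0,11.5],"rot":[0,0,0],"gripper":2},{"offset":[-6.9,0,12.5],"rot":[0,0,0],"gripper":2},{"offset":[-6.9,0,12.7],"rot":[0,0,0],"gripper":2},{"offset":[-6.9,0,12.7],"rot":[0,0,0],"gripper":2}]}}

```text
time_s: 15.25
eef_pos: [587.5, 90.8, 150.9]
ee_rot: [0.0, -0.041, 0.999, -0.0]
force: [0.3, 0.4, -1.3]
grip_width: 0.317
grip_force: 59.8
```

Request:
{"name": "step_arm", "arguments": {"plan": [{"offset":[0,0,0.2],"rot":[0,0,0],"gripper":2},{"offset":[0,0,0.3],"rot":[0,0,0],"gripper":2},{"offset":[0,0,0.3],"rot":[0,0,0],"gripper":2}]}}

```text
time_s: 15.55
eef_pos: [587.3, 90.4, 147.4]
ee_rot: [-0.0, -0.041, 0.999, -0.0]
force: [-0.4, 0.1, -1.8]
grip_width: 0.311
grip_force: 59.8
```

```bash
python3 -c "
from bx import *
rep()"
```

```text
15.55 TCP box [ 13.9  60.5 147.4] yaw 4.69 tilt [-0. -0.] F [-0.4  0.1 -1.8]
```

Request:
{"name": "step_arm", "arguments": {"plan": [{"offset":[0,0,0.15],"rot":[0,0,0],"gripper":2},{"offset":[0,-1,0.15],"rot":[0,0,0],"gripper":2},{"offset":[0,-2,0.15],"rot":[0,0,0],"gripper":2},{"offset":[0,-3,0.15],"rot":[0,0,0],"gripper":2},{"offset":[0,-4,0.15],"rot":[0,0,0],"gripper":2},{"offset":[0,-5,0.15],"rot":[0,0,0],"gripper":2},{"offset":[0,-6,0.15],"rot":[0,0,0],"gripper":2},{"offset":[0,-7,0.15],"rot":[0,0,0],"gripper":2},{"offset":[0,-8,0.15],"rot":[0,0,0],"gripper":2},{"offset":[0,-9,0.15],"rot":[0,0,0],"gripper":2}]}}

```text
time_s: 16.55
eef_pos: [594.6, -0.1, 145.4]
ee_rot: [-0.001, -0.041, 0.999, 0.0]
force: [-0.0, 0.4, -2.0]
grip_width: 0.315
grip_force: 59.9
```

Request:
{"name": "step_arm", "arguments": {"plan": [{"offset":[0,-1,0],"rot":[0,0,0],"gripper":2},{"offset":[0,-2,0],"rot":[0,0,0],"gripper":2},{"offset":[0,-3,0],"rot":[0,0,0],"gripper":2},{"offset":[0,-4,0],"rot":[0,0,0],"gripper":2},{"offset":[0,-5,0],"rot":[0,0,0],"gripper":2},{"offset":[0,-6,0],"rot":[0,0,0],"gripper":2},{"offset":[0,-7,0],"rot":[0,0,0],"gripper":2},{"offset":[0,-8,0],"rot":[0,0,0],"gripper":2},{"offset":[0,-9,0],"rot":[0,0,0],"gripper":2},{"offset":[0,-10,0],"rot":[0,0,0],"gripper":2},{"offset":[0,-10.5,0],"rot":[0,0,0],"gripper":2},{"offset":[0,-10.5,0],"rot":[0,0,0],"gripper":2}]}}

```text
time_s: 17.75
eef_pos: [602.8, -104.7, 145.1]
ee_rot: [-0.001, -0.041, 0.999, 0.0]
force: [0.1, -0.3, -2.0]
grip_width: 0.317
grip_force: 59.9
```

```bash
cat > chips.py <<'E'
from bx import *
import sys
rep(); tag=sys.argv[1]
for n in ("top","wrist"):
    s,c,W=snap(n,tag+n); col=c["color"]; B=bx(W); h=cv2.cvtColor(col,cv2.COLOR_RGB2HSV).astype(int)
    m=(h[...,1]>60)&(h[...,0]>28)&(h[...,0]<90)&(abs(B[...,0])<125)&(B[...,1]<125)&(B[...,1]>-222)&(B[...,2]<75)&(B[...,2]>5)
    k,l,st,ct=cv2.connectedComponentsWithStats(m.astype(np.uint8))
    for i in range(1,k):
        if st[i,4]>20: print(n,ct[i].round(),np.nanmedian(B[l==i],0).round(),st[i,4])
E
python3 chips.py k1; python3 - <<'E'
import cv2,numpy as np
a=cv2.imread("pics/k1top.png")[120:300,200:420]; a=cv2.resize(a,(400,327),interpolation=cv2.INTER_CUBIC); b=cv2.resize(cv2.imread("pics/k1wrist.png"),(400,300)); b=cv2.copyMakeBorder(b,0,27,0,0,0)
cv2.imwrite("pics/k1.png",np.hstack([a,b]))
E
```

```text
17.75 TCP box [  12.6 -135.2  145.1] yaw 4.65 tilt [-0.002  0.   ] F [ 0.1 -0.3 -2. ]
wrist [302. 120.] [ -61. -141.   17.] 2087
wrist [261. 276.] [  19. -164.   18.] 259
```

View pics/k1.png

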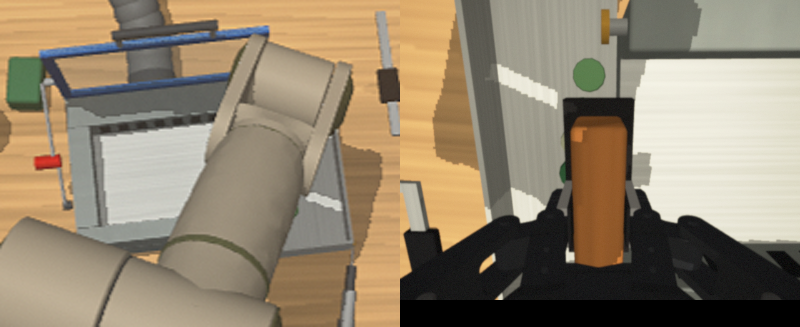

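Two chips show in the trough and the visible bed is clear. I'm raising the block to see the rest.

Request:
{"name": "step_arm", "arguments": {"plan": [{"offset":[0,0,-4],"rot":[0,0,0],"gripper":2},{"offset":[0,0,-8],"rot":[0,0,0],"gripper":2},{"offset":[3,4,-12],"rot":[0,0,0],"gripper":2},{"offset":[6,8,-16],"rot":[0,0,0],"gripper":2},{"offset":[9,12,-18],"rot":[0,0,0],"gripper":2},{"offset":[11,16,-18],"rot":[0,0,0],"gripper":2},{"offset":[11,20,-18],"rot":[0,0,0],"gripper":2},{"offset":[11,22,-18],"rot":[0,0,0],"gripper":2},{"offset":[11,22,-18],"rot":[0,0,0],"gripper":2}]}}

```text
time_s: 18.75
eef_pos: [474.4, 109.7, 326.1]
ee_rot: [-0.0, -0.043, 0.999, 0.0]
force: [-0.8, -0.6, -3.0]
grip_width: 0.314
grip_force: 60.3
```

```bash
python3 chips.py k2; python3 - <<'E'
import cv2,numpy as np
a=cv2.imread("pics/k2top.png")[120:300,200:420]; a=cv2.resize(a,(400,327),interpolation=cv2.INTER_CUBIC); b=cv2.resize(cv2.imread("pics/k2wrist.png"),(400,300)); b=cv2.copyMakeBorder(b,0,27,0,0,0)
cv2.imwrite("pics/k2.png",np.hstack([a,b]))
E
```

```text
18.75 TCP box [-96.9  89.5 326.1] yaw 4.97 tilt [-0.001  0.001] F [-0.8 -0.6 -3. ]
top [356. 193.] [  51. -150.   19.] 49
top [360. 204.] [  22. -156.   18.] 67
top [360. 224.] [ -32. -149.   19.] 53
top [359. 235.] [ -59. -144.   18.] 57
wrist [ 86. 264.] [ -33. -147.   17.] 386
wrist [ 88. 311.] [  19. -153.   17.] 471
wrist [ 98. 336.] [  49. -147.   17.] 331
```

View pics/k2.png

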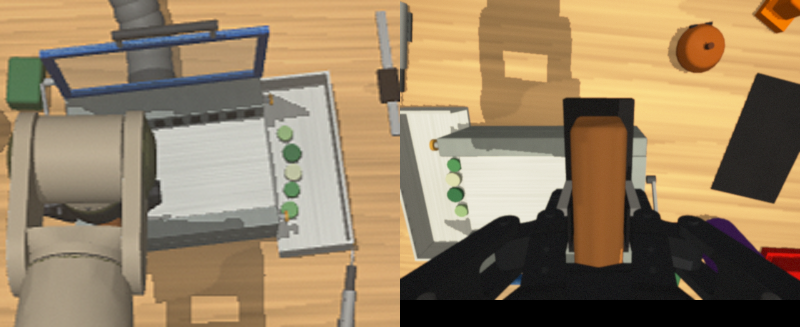

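All five chips lie in the trough, at (285,132) to (290,210) in the left panel, and the bed is clear. I'm taking the block back to the mat.

Request:
{"name": "step_arm", "arguments": {"plan": [{"offset":[-0.5,4,0],"rot":[0,0,1.5],"gripper":2},{"offset":[-1,8,0],"rot":[0,0,4],"gripper":2},{"offset":[-1.5,12,0],"rot":[0,0,7],"gripper":2},{"offset":[-2,16,2],"rot":[0,0,10],"gripper":2},{"offset":[-2.5,20,5],"rot":[0,0,12],"gripper":2},{"offset":[-3,24,8],"rot":[0,0,13.9],"gripper":2},{"offset":[-3.5,27.4,12],"rot":[0,0,13.9],"gripper":2},{"offset":[-3.5,27.4,16],"rot":[0,0,13.9],"gripper":2},{"offset":[-3.5,27.4,19],"rot":[0,0,13.9],"gripper":2},{"offset":[-3.5,27.4,20],"rot":[0,0,13.9],"gripper":2},{"offset":[-3.5,27.4,20],"rot":[0,0,13.9],"gripper":2},{"offset":[-3.5,27.4,20],"rot":[0,0,13.9],"gripper":2}]}}

```text
time_s: 20.05
eef_pos: [489.0, 382.1, 127.2]
ee_rot: [0.001, 0.081, 0.997, 0.001]
force: [0.4, -0.9, -3.0]
grip_width: 0.319
grip_force: 60.6
```

```bash
python3 -c "
from bx import *
s=rep(); print(s['eef_pos'])"
```

```text
20.05 TCP box [-58.9 359.6 127.2] yaw -9.25 tilt [0.001 0.001] F [ 0.4 -0.9 -3. ]
[489.04833205 382.10119739 127.23564328]
```

Request:
{"name": "step_arm", "arguments": {"plan": [{"offset":[0.3,0.3,1],"rot":[0,0,0],"gripper":2},{"offset":[0.3,0.3,1.8],"rot":[0,0,0],"gripper":2},{"offset":[0.3,0.3,2.2],"rot":[0,0,0],"gripper":2},{"offset":[0.3,0.3,2.4],"rot":[0,0,0],"gripper":2},{"offset":[0.3,0.3,2.4],"rot":[0,0,0],"gripper":2}]}}

```text
time_s: 20.55
eef_pos: [485.5, 385.8, 101.8]
ee_rot: [-0.0, 0.08, 0.997, -0.0]
force: [-0.1, -0.3, -1.0]
grip_width: 0.321
grip_force: 60.8
```

Request:
{"name": "step_arm", "arguments": {"plan": [{"offset":[0,0,0.1],"rot":[0,0,0],"gripper":2},{"offset":[0,0,0.1],"rot":[0,0,0],"gripper":2}]}}

```text
time_s: 20.75
eef_pos: [485.5, 385.8, 101.7]
ee_rot: [-0.0, 0.08, 0.997, 0.0]
force: [-5.6, -2.1, 8.1]
grip_width: 0.318
grip_force: 62.1
```

Request:
{"name": "step_arm", "arguments": {"plan": [{"offset":[0,0,0.1],"rot":[0,0,0],"gripper":2},{"offset":[0,0,0.1],"rot":[0,0,0],"gripper":2}]}}

```text
time_s: 20.95
eef_pos: [485.5, 385.8, 101.7]
ee_rot: [-0.0, 0.08, 0.997, -0.0]
force: [-8.6, -4.4, 16.0]
grip_width: 0.314
grip_force: 63.3
```

Request:
{"name": "step_arm", "arguments": {"plan": [{"offset":[0,0,-0.2],"rot":[0,0,0],"gripper":2.6},{"offset":[0,0,-0.2],"rot":[0,0,0],"gripper":3},{"offset":[0,0,-0.2],"rot":[0,0,0],"gripper":4},{"offset":[0,0,-0.2],"rot":[0,0,0],"gripper":5},{"offset":[0,0,-1],"rot":[0,0,0],"gripper":5.5},{"offset":[0,0,-4],"rot":[0,0,0],"gripper":5.5},{"offset":[0,0,-8],"rot":[0,0,0],"gripper":5},{"offset":[0,0,-12],"rot":[0,0,0],"gripper":3},{"offset":[0,0,-16],"rot":[0,0,0],"gripper":0},{"offset":[0,0,-20],"rot":[0,0,0],"gripper":0},{"offset":[-1,-4,-20],"rot":[0,0,-4],"gripper":0},{"offset":[-2,-8,-20],"rot":[0,0,-8],"gripper":0}]}}

```text
time_s: 22.15
eef_pos: [492.5, 303.1, 301.1]
ee_rot: [0.001, 0.008, 1.0, 0.0]
force: [0.9, -0.2, -0.3]
grip_width: 0.002
grip_force: 0.0
```

Request:
{"name": "step_arm", "arguments": {"plan": [{"offset":[-2,-4,0],"rot":[0,0,-3],"gripper":0},{"offset":[-2.5,-8,0],"rot":[0,0,-6.2],"gripper":0},{"offset":[-2.5,-8,0],"rot":[0,0,-6.2],"gripper":0},{"offset":[-2.5,-8,0],"rot":[0,0,-6.2],"gripper":0},{"offset":[-2.5,-8,0],"rot":[0,0,-6.2],"gripper":0}]}}

```text
time_s: 22.65
eef_pos: [515.7, 223.9, 299.8]
ee_rot: [-0.0, -0.044, 0.999, 0.0]
force: [1.0, 1.2, 0.4]
grip_width: -0.004
grip_force: 0.0
```

```bash
python3 - <<'E'
from bx import *
rep(); s,c,W=snap("wrist","w7"); B=bx(W); col=c["color"].astype(int); r,g,b=col[...,0],col[...,1],col[...,2]
k=(r>g+80)&(r>b+80)&(B[...,2]>100)&(B[...,2]<145)&(B[...,1]>140)&(B[...,1]<210); P=B[k]; print("barrel",k.sum(),np.percentile(P,[2,50,98],axis=0).round(1))
L=(B[...,1]>155)&(B[...,1]<200)&(B[...,2]>60)&(B[...,2]<330)&~(r>g+60)&(B[...,0]>-50)&(B[...,0]<110)
for z0 in range(80,260,20):
    q=B[L&(abs(B[...,2]-z0)<10)]
    if len(q)>3: print(z0,len(q),np.percentile(q,[5,50,95],axis=0).round(0)[:,:2].T.tolist())
t=snap("top","t7")[2]; T=bx(t); cc=np.load("t7.npz")["c"].astype(int)
m=(T[...,2]>46)&(T[...,2]<66)&(t[...,0]>380)&(t[...,0]<600)&(t[...,1]>320)&(t[...,1]<480)&(cc[...,0]>cc[...,2]+40)
print("scraper",m.sum(),np.median(t[m],0).round(1) if m.any() else None)
a=cv2.resize(cv2.imread("pics/t7.png")[120:330,100:420],(457,300)); b=cv2.resize(cv2.imread("pics/w7.png"),(400,300)); cv2.imwrite("pics/c7.png",cv2.resize(np.hstack([a,b]),(800,280)))
E
```

```text
22.65 TCP box [-45.9 199.7 299.8] yaw 5.02 tilt [-0.001  0.   ] F [1.  1.2 0.4]
barrel 473 [[  7.2 159.1 122.6]
 [ 11.9 165.5 129.5]
 [ 21.3 172.4 131.7]]
80 252 [[-41.0, -37.0, -28.0], [155.0, 161.0, 166.0]]
100 311 [[-32.0, -18.0, -3.0], [161.0, 163.0, 165.0]]
120 178 [[-7.0, 1.0, 8.0], [161.0, 163.0, 165.0]]
140 17 [[21.0, 22.0, 24.0], [166.0, 167.0, 168.0]]
scraper 176 [456.  392.6  56.2]
```

View pics/c7.png

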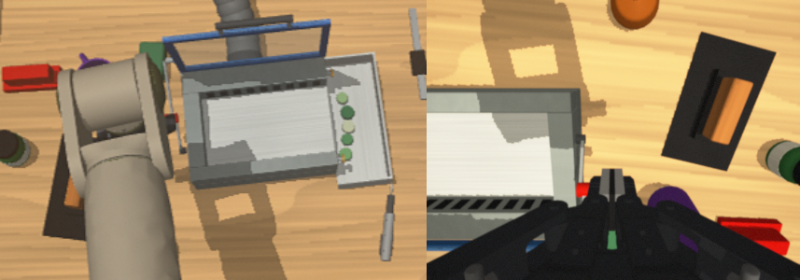

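The block stands upright on the mat at (728,105). Now I'm moving above the outer part of the barrel.

Request:
{"name": "step_arm", "arguments": {"plan": [{"offset":[-3,-0.8,2],"rot":[0,0,0],"gripper":0},{"offset":[-6,-1.6,4],"rot":[0,0,0],"gripper":0},{"offset":[-6,-1.6,7],"rot":[0,0,0],"gripper":0},{"offset":[-6,-1.6,8.5],"rot":[0,0,0],"gripper":0},{"offset":[-6,-1.6,8.5],"rot":[0,0,0],"gripper":0},{"offset":[-6,-1.6,8.5],"rot":[0,0,0],"gripper":0}]}}

```text
time_s: 23.35
eef_pos: [577.1, 213.1, 215.1]
ee_rot: [-0.0, -0.044, 0.999, 0.0]
force: [1.1, 0.1, 0.9]
grip_width: -0.001
grip_force: 0.0
```

```bash
python3 - <<'E'
from bx import *
rep(); snap("side","s8"); snap("wrist","w8")
a=cv2.imread("pics/s8.png")[90:270,260:450]; a=cv2.resize(a,(422,400),interpolation=cv2.INTER_CUBIC); b=cv2.imread("pics/w8.png")[120:480,140:500]; b=cv2.resize(b,(378,400)); cv2.imwrite("pics/c8.png",np.hstack([a,b]))
E
```

```text
23.35 TCP box [ 14.3 183.6 215.1] yaw 5.05 tilt [-0.  0.] F [1.1 0.1 0.9]
```

View pics/c8.png

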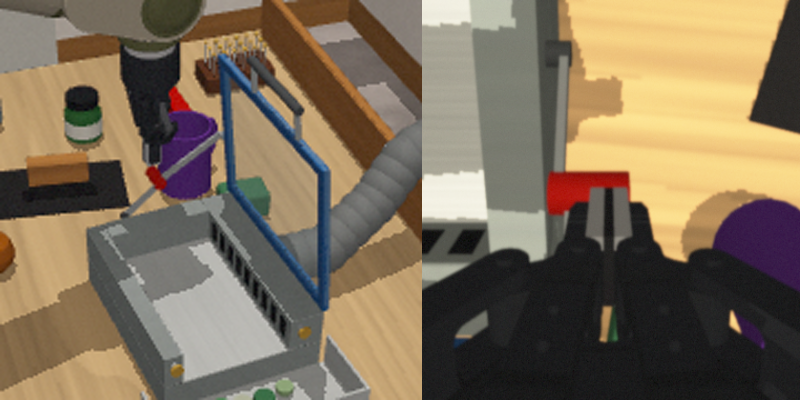

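The fingertips are over the outer half of the barrel at (590,190). I'm pressing down along the arc.

Request:
{"name": "step_arm", "arguments": {"plan": [{"offset":[0,0,0.7],"rot":[0,0,0],"gripper":0},{"offset":[0,0,1.0],"rot":[0,0,0],"gripper":0},{"offset":[-0.2,0,1.3],"rot":[0,0,0],"gripper":0},{"offset":[-0.4,0,1.6],"rot":[0,0,0],"gripper":0}]}}

```text
time_s: 23.85
eef_pos: [581.0, 212.8, 198.4]
ee_rot: [-0.001, -0.044, 0.999, 0.0]
force: [-2.8, -0.9, 1.8]
grip_width: -0.0
grip_force: 1.4
```

Request:
{"name": "step_arm", "arguments": {"plan": [{"offset":[-0.2,0,0.3],"rot":[0,0,0],"gripper":0},{"offset":[-0.35,0,0.6],"rot":[0,0,0],"gripper":0},{"offset":[-0.5,0,0.9],"rot":[0,0,0],"gripper":0},{"offset":[-0.6,0,1.2],"rot":[0,0,0],"gripper":0},{"offset":[-0.7,0,1.5],"rot":[0,0,0],"gripper":0}]}}

```text
time_s: 24.35
eef_pos: [588.0, 213.3, 183.2]
ee_rot: [-0.001, -0.044, 0.999, -0.0]
force: [-3.1, -0.9, 3.6]
grip_width: 0.002
grip_force: 2.1
```

```bash
cat > hood.py <<'E'
from bx import *
import sys
def hood(tag,n="top"):
    s,c,W=snap(n,tag); B=bx(W); col=c["color"].astype(int); r,g,b=col[...,0],col[...,1],col[...,2]
    k=(r+g+b<260)&(abs(r-b)<40)&(abs(B[...,1])<48)&(B[...,2]>100)&(B[...,0]<130)&(B[...,0]>-150)
    rr=np.hypot(B[...,0]-115,B[...,2]-95); k&=(abs(rr-254)<9)
    P=B[k]
    if len(P)>20: q=np.median(P,0); print(n,"handle surface",q.round(1),len(P),"angle",np.arctan2(q[2]-95,115-q[0]).round(3),"y range",np.percentile(P[:,1],[2,98]).round())
    k=(r>g+80)&(r>b+80)&(B[...,2]>60)&(B[...,2]<145)&(B[...,1]>150)&(B[...,1]<205)&(abs(B[...,0])<60)
    if k.sum()>8: print(n,"knuckle top",np.percentile(B[k],90,axis=0).round(1),np.median(B[k],0).round(1))
if __name__=="__main__":
    rep(); hood(sys.argv[1]+"t"); hood(sys.argv[1]+"s","side")
E
python3 hood.py h1
```

```text
24.35 TCP box [ 25.2 182.8 183.2] yaw 4.99 tilt [-0.001 -0.   ] F [-3.1 -0.9  3.6]
top handle surface [ 7.710e+01 -2.000e-01  3.472e+02] 234 angle 1.422 y range [-46.  47.]
side handle surface [ 77.3   2.3 346.5] 114 angle 1.422 y range [-44.  45.]
side knuckle top [ 35.2 172.4 108.3] [ 29.6 159.1 106.4]
```

Request:
{"name": "step_arm", "arguments": {"plan": [{"offset":[-0.1,0,0.3],"rot":[0,0,0],"gripper":0},{"offset":[-0.15,0,0.6],"rot":[0,0,0],"gripper":0},{"offset":[-0.15,0,0.7],"rot":[0,0,0],"gripper":0},{"offset":[-0.15,0,0.7],"rot":[0,0,0],"gripper":0}]}}

```text
time_s: 24.85
eef_pos: [589.5, 213.4, 176.1]
ee_rot: [-0.001, -0.044, 0.999, -0.0]
force: [-0.1, -0.3, 1.9]
grip_width: 0.001
grip_force: 0.5
```

Request:
{"name": "step_arm", "arguments": {"plan": [{"offset":[0,0,-2],"rot":[0,0,0],"gripper":0},{"offset":[2,0,-6],"rot":[0,0,0],"gripper":0},{"offset":[4,0,-10],"rot":[0,0,0],"gripper":0},{"offset":[7,0,-14],"rot":[0,0,0],"gripper":0},{"offset":[10,0,-18],"rot":[0,0,0],"gripper":3},{"offset":[10,-4,-21],"rot":[0,0,0],"gripper":4},{"offset":[10,-4,-21],"rot":[0,0,0],"gripper":4}]}}

```text
time_s: 25.55
eef_pos: [494.0, 162.6, 390.8]
ee_rot: [0.004, -0.042, 0.999, -0.0]
force: [0.7, 0.6, 0.5]
grip_width: 0.463
grip_force: 0.0
```

```bash
python3 hood.py h2; python3 - <<'E'
import cv2,numpy as np
a=cv2.imread("pics/h2t.png")[100:300,180:420]; a=cv2.resize(a,(420,350),interpolation=cv2.INTER_CUBIC); b=cv2.imread("pics/h2s.png")[90:330,260:500]; b=cv2.resize(b,(350,350)); cv2.imwrite("pics/c9.png",np.hstack([a,b]))
E
```

```text
25.55 TCP box [-72.8 140.4 390.8] yaw 4.87 tilt [ 0.007 -0.   ] F [0.7 0.6 0.5]
top handle surface [ 62.    1.1 344.5] 253 angle 1.361 y range [-45.  46.]
side handle surface [ 63.9   0.9 343. ] 113 angle 1.368 y range [-45.  45.]
side knuckle top [ 37.6 184.9 104.3] [ 30.7 166.7 100.5]
```

View pics/c9.png

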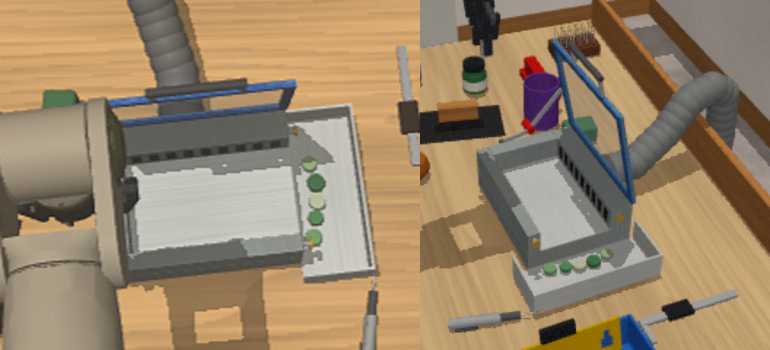

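The stay is broken, the hood stays at about 1.365 rad, and the handle centre is near box (64, 0, 340). I'll grip the bar from above with the fingers turned 90°.

Request:
{"name": "step_arm", "arguments": {"plan": [{"offset":[0,0,-4],"rot":[0,0,8],"gripper":5},{"offset":[0,-2,-6.5],"rot":[0,0,16],"gripper":5},{"offset":[-2,-5,-6.5],"rot":[0,0,24],"gripper":5},{"offset":[-4,-8,-6.5],"rot":[0,0,32],"gripper":5},{"offset":[-6,-11,-6.5],"rot":[0,0,40],"gripper":5},{"offset":[-8,-14,-6.5],"rot":[0,0,48],"gripper":5},{"offset":[-10,-14,-6.5],"rot":[0,0,56],"gripper":5},{"offset":[-11,-14,-6.5],"rot":[0,0,64],"gripper":5},{"offset":[-12,-14,-6.5],"rot":[0,0,72],"gripper":5},{"offset":[-13,-14,-6.5],"rot":[0,0,80],"gripper":5},{"offset":[-13.7,-14,-6.5],"rot":[0,0,88],"gripper":5},{"offset":[-13.7,-14,-6.5],"rot":[0,0,90],"gripper":5}]}}

```text
time_s: 26.85
eef_pos: [643.6, 38.2, 448.3]
ee_rot: [-0.002, 0.677, 0.736, -0.001]
force: [-0.0, 0.1, 0.6]
grip_width: 0.584
grip_force: 0.0
```

Request:
{"name": "step_arm", "arguments": {"plan": [{"offset":[0,0,0],"rot":[0,0,0],"gripper":5},{"offset":[0,0,0],"rot":[0,0,0],"gripper":5}]}}

```text
time_s: 27.05
eef_pos: [642.6, 37.9, 450.0]
ee_rot: [-0.001, 0.675, 0.738, -0.001]
force: [0.7, 0.2, 0.4]
grip_width: 0.587
grip_force: 0.0
```

```bash
python3 - <<'E'
from hood import *
s=rep(); M=q2R(s["ee_rot"]); print((M.T@ex).round(3),(M.T@ey).round(3),np.round(s["joints"],2)); hood("h3","side"); snap("wrist","w9")
E
```

```text
27.05 TCP box [ 64.4   3.4 450. ] yaw -84.9 tilt [-0.003  0.   ] F [0.7 0.2 0.4]
[-0.003  1.    -0.003] [1.    0.003 0.   ] [-0.12  0.58  0.74 -0.    1.83 -0.21]
side handle surface [ 63.8  -0.6 343.4] 113 angle 1.368 y range [-45.  46.]
side knuckle top [ 37.4 183.8 103.5] [ 31.8 164.6 100.6]
```

View pics/w9.png

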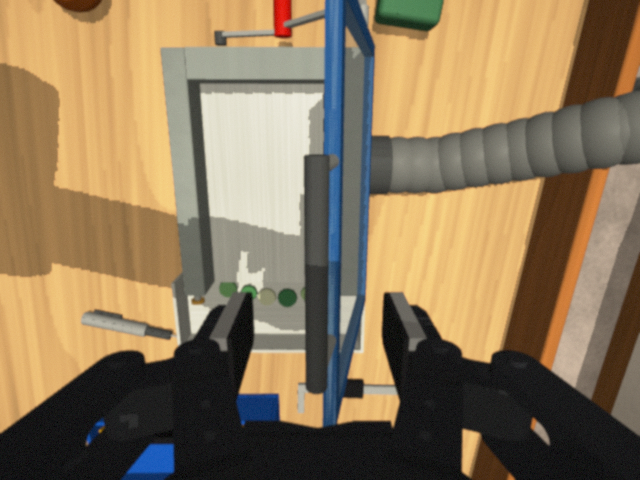

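The bar (column 317) is centred between the fingers. I'm descending to grip it.

Request:
{"name": "step_arm", "arguments": {"plan": [{"offset":[0,0,2.5],"rot":[0,0,0],"gripper":5},{"offset":[0,0,4.5],"rot":[0,0,0],"gripper":5},{"offset":[0,0,5.6],"rot":[0,0,0],"gripper":5},{"offset":[0,0,5.6],"rot":[0,0,0],"gripper":5},{"offset":[0,0,5.6],"rot":[0,0,0],"gripper":3},{"offset":[0,0,5.6],"rot":[0,0,0],"gripper":2},{"offset":[0,0,5.6],"rot":[0,0,0],"gripper":1.4},{"offset":[0,0,5.6],"rot":[0,0,0],"gripper":0.8},{"offset":[0,0,5.6],"rot":[0,0,0],"gripper":0.8},{"offset":[0,0,5.6],"rot":[0,0,0],"gripper":0.8}], "squeeze": 25}}

```text
time_s: 28.15
eef_pos: [642.1, 37.3, 396.1]
ee_rot: [0.0, 0.676, 0.737, -0.0]
force: [-2.1, -0.6, 6.2]
grip_width: 0.127
grip_force: 24.6
```

```bash
python3 - <<'E'
from bx import *
s=rep(); print(s["grip_width"],s["grip_force"]); p=bx(s["eef_pos"]); g=p-[0,0,54]
print("grasp",g.round(1),"r",np.hypot(g[0]-115,g[2]-95),"th",np.arctan2(g[2]-95,115-g[0]))
# rows: tool z = down, tool y = box x
r0=250; th0=np.arctan2(g[2]-95,115-g[0]); 
for th in [1.3,1.25,1.2,1.15,1.1,1.05,1.0,.9,.8,.7,.6,.5,.4,.3,.2,.1,0.03,0]:
    x=115-250*np.cos(th)-63.9; z=95+250*np.sin(th)-339.8; print(th,"y %.1f z %.1f cm"%(x/10,-z/10))
E
```

```text
28.15 TCP box [ 64.    2.9 396.1] yaw -85.0 tilt [ 0. -0.] F [-2.1 -0.6  6.2]
0.12729560068795603 24.61197406053543
grasp [ 64.    2.9 342.1] r 252.36253878256366 th 1.367189810925936
1.3 y -1.6 z 0.4 cm
1.25 y -2.8 z 0.8 cm
1.2 y -3.9 z 1.2 cm
1.15 y -5.1 z 1.7 cm
1.1 y -6.2 z 2.2 cm
1.05 y -7.3 z 2.8 cm
1.0 y -8.4 z 3.4 cm
0.9 y -10.4 z 4.9 cm
0.8 y -12.3 z 6.5 cm
0.7 y -14.0 z 8.4 cm
0.6 y -15.5 z 10.4 cm
0.5 y -16.8 z 12.5 cm
0.4 y -17.9 z 14.7 cm
0.3 y -18.8 z 17.1 cm
0.2 y -19.4 z 19.5 cm
0.1 y -19.8 z 22.0 cm
0.03 y -19.9 z 23.7 cm
0 y -19.9 z 24.5 cm
```

Request:
{"name": "step_arm", "arguments": {"plan": [{"offset":[0,-0.8,0.2],"rot":[0,0,0],"gripper":0.8},{"offset":[0,-1.6,0.4],"rot":[0,0,0],"gripper":0.8},{"offset":[0,-2.2,0.6],"rot":[0,0,0],"gripper":0.8},{"offset":[0,-2.8,0.8],"rot":[0,0,0],"gripper":0.8},{"offset":[0,-3.4,1.0],"rot":[0,0,0],"gripper":0.8},{"offset":[0,-3.9,1.2],"rot":[0,0,0],"gripper":0.8},{"offset":[0,-4.5,1.45],"rot":[0,0,0],"gripper":0.8},{"offset":[0,-5.1,1.7],"rot":[0,0,0],"gripper":0.8}]}}

```text
time_s: 28.95
eef_pos: [591.2, 32.9, 378.5]
ee_rot: [0.0, 0.676, 0.737, -0.0]
force: [-0.0, 0.0, 4.8]
grip_width: 0.129
grip_force: 25.6
```

```bash
cat > hc.py <<'E'
from hood import *
import sys
s=rep(); print(s["grip_width"],s["grip_force"],np.round(s["joints"],2)); p=bx(s["eef_pos"]); g=p-[0,0,55]
print("grasp",g.round(1),"r",np.hypot(g[0]-115,g[2]-95),"th",np.arctan2(g[2]-95,115-g[0]))
E
python3 hc.py
```

```text
28.95 TCP box [ 12.8   2.8 378.5] yaw -85.01 tilt [-0. -0.] F [-0.   0.   4.8]
0.12877848533433595 25.615513622760773 [-0.14  0.43  1.14 -0.    1.57 -0.23]
grasp [ 12.8   2.8 323.5] r 250.32720255779483 th 1.1502611870301471
```

Request:
{"name": "step_arm", "arguments": {"plan": [{"offset":[0,-0.7,0.3],"rot":[0,0,0],"gripper":0.8},{"offset":[0,-1.45,0.7],"rot":[0,0,0],"gripper":0.8},{"offset":[0,-2.2,1.1],"rot":[0,0,0],"gripper":0.8},{"offset":[0,-2.9,1.5],"rot":[0,0,0],"gripper":0.8},{"offset":[0,-3.6,1.95],"rot":[0,0,0],"gripper":0.8},{"offset":[0,-4.3,2.4],"rot":[0,0,0],"gripper":0.8},{"offset":[0,-5.0,2.95],"rot":[0,0,0],"gripper":0.8},{"offset":[0,-5.6,3.5],"rot":[0,0,0],"gripper":0.8},{"offset":[0,-6.25,4.0],"rot":[0,0,0],"gripper":0.8},{"offset":[0,-6.85,4.55],"rot":[0,0,0],"gripper":0.8},{"offset":[0,-7.45,5.1],"rot":[0,0,0],"gripper":0.8},{"offset":[0,-8.05,5.75],"rot":[0,0,0],"gripper":0.8}], "squeeze": 35}}

```text
time_s: 30.15
eef_pos: [510.7, 25.8, 320.5]
ee_rot: [-0.0, 0.676, 0.737, -0.0]
force: [4.6, -0.2, -2.2]
grip_width: 0.122
grip_force: 34.7
```

```bash
python3 hc.py;python3 - <<'E'
import numpy as np
for th in np.arange(.72,-0.02,-.03): print(round(th,2),"%.2f %.2f"%((250*(np.cos(.75)-np.cos(th)))/10,250*(np.sin(.75)-np.sin(th))/10),end="; ")
E
```

```text
30.15 TCP box [-68.    2.8 320.5] yaw -85.01 tilt [-0.001 -0.   ] F [ 4.6 -0.2 -2.2]
0.12152172208742129 34.67449486255646 [-0.18  0.27  1.51 -0.    1.36 -0.27]
grasp [-68.    2.8 265.5] r 250.06824352994695 th 0.7500307871062365
0.72 -0.50 0.56; 0.69 -0.99 1.13; 0.66 -1.46 1.71; 0.63 -1.91 2.31; 0.6 -2.34 2.92; 0.57 -2.76 3.55; 0.54 -3.15 4.19; 0.51 -3.53 4.84; 0.48 -3.88 5.50; 0.45 -4.22 6.17; 0.42 -4.54 6.85; 0.39 -4.83 7.54; 0.36 -5.11 8.23; 0.33 -5.36 8.94; 0.3 -5.59 9.65; 0.27 -5.80 10.37; 0.24 -5.99 11.10; 0.21 -6.16 11.83; 0.18 -6.30 12.57; 0.15 -6.43 13.31; 0.12 -6.53 14.05; 0.09 -6.61 14.79; 0.06 -6.66 15.54; 0.03 -6.70 16.29; -0.0 -6.71 17.04;
```

Request:
{"name": "step_arm", "arguments": {"plan": [{"offset":[0,-0.5,0.55],"rot":[0,0,0],"gripper":0.8},{"offset":[0,-1.0,1.15],"rot":[0,0,0],"gripper":0.8},{"offset":[0,-1.45,1.7],"rot":[0,0,0],"gripper":0.8},{"offset":[0,-1.9,2.3],"rot":[0,0,0],"gripper":0.8},{"offset":[0,-2.35,2.9],"rot":[0,0,0],"gripper":0.8},{"offset":[0,-2.75,3.55],"rot":[0,0,0],"gripper":0.8},{"offset":[0,-3.15,4.2],"rot":[0,0,0],"gripper":0.8},{"offset":[0,-3.5,4.85],"rot":[0,0,0],"gripper":0.8},{"offset":[0,-3.9,5.5],"rot":[0,0,0],"gripper":0.8},{"offset":[0,-4.2,6.15],"rot":[0,0,0],"gripper":0.8},{"offset":[0,-4.55,6.85],"rot":[0,0,0],"gripper":0.8},{"offset":[0,-4.85,7.55],"rot":[0,0,0],"gripper":0.8}]}}

```text
time_s: 31.35
eef_pos: [462.6, 21.7, 245.0]
ee_rot: [-0.0, 0.676, 0.737, -0.0]
force: [2.8, 0.8, -0.6]
grip_width: 0.128
grip_force: 34.9
```

```bash
python3 hc.py
```

```text
31.35 TCP box [-116.3    2.7  245. ] yaw -85.01 tilt [-0.001 -0.   ] F [ 2.8  0.8 -0.6]
0.12779849124410073 34.852414727211 [-0.21  0.24  1.76 -0.    1.14 -0.29]
grasp [-116.3    2.7  190. ] r 250.016938508058 th 0.38965505166709
```

Request:
{"name": "step_arm", "arguments": {"plan": [{"offset":[0,-0.25,0.7],"rot":[0,0,0],"gripper":0.8},{"offset":[0,-0.5,1.4],"rot":[0,0,0],"gripper":0.8},{"offset":[0,-0.75,2.1],"rot":[0,0,0],"gripper":0.8},{"offset":[0,-0.95,2.85],"rot":[0,0,0],"gripper":0.8},{"offset":[0,-1.15,3.55],"rot":[0,0,0],"gripper":0.8},{"offset":[0,-1.3,4.3],"rot":[0,0,0],"gripper":0.8},{"offset":[0,-1.45,5.0],"rot":[0,0,0],"gripper":0.8},{"offset":[0,-1.6,5.75],"rot":[0,0,0],"gripper":0.8},{"offset":[0,-1.7,6.5],"rot":[0,0,0],"gripper":0.8},{"offset":[0,-1.75,7.2],"rot":[0,0,0],"gripper":0.8},{"offset":[0,-1.8,7.8],"rot":[0,0,0],"gripper":0.8},{"offset":[0,-1.85,8.4],"rot":[0,0,0],"gripper":0.8}]}}

```text
time_s: 32.55
eef_pos: [444.3, 20.1, 161.1]
ee_rot: [-0.0, 0.676, 0.737, -0.0]
force: [2.0, 0.9, -0.1]
grip_width: 0.124
grip_force: 34.2
```

```bash
python3 hc.py
```

```text
32.55 TCP box [-134.7    2.7  161.1] yaw -85.01 tilt [-0.001 -0.   ] F [ 2.   0.9 -0.1]
0.12438391349062049 34.24763739109039 [-0.22  0.32  1.91 -0.    0.91 -0.31]
grasp [-134.7    2.7  106.1] r 249.89718857274934 th 0.04438492848377279
```

Request:
{"name": "step_arm", "arguments": {"plan": [{"offset":[0,0,0.2],"rot":[0,0,0],"gripper":0.8},{"offset":[0,0,0.4],"rot":[0,0,0],"gripper":0.8},{"offset":[0,0,0.6],"rot":[0,0,0],"gripper":0.8},{"offset":[0,0,0.8],"rot":[0,0,0],"gripper":0.8},{"offset":[0,0,0.9],"rot":[0,0,0],"gripper":0.8},{"offset":[0,0,0.9],"rot":[0,0,0],"gripper":0.8}]}}

```text
time_s: 33.15
eef_pos: [444.1, 20.0, 152.4]
ee_rot: [-0.0, 0.676, 0.737, -0.0]
force: [1.0, 0.3, -0.8]
grip_width: 0.123
grip_force: 34.1
```

Request:
{"name": "step_arm", "arguments": {"plan": [{"offset":[0,0,0.1],"rot":[0,0,0],"gripper":0.8},{"offset":[0,0,0.2],"rot":[0,0,0],"gripper":0.8},{"offset":[0,0,0.2],"rot":[0,0,0],"gripper":0.8}]}}

```text
time_s: 33.45
eef_pos: [444.1, 20.0, 151.2]
ee_rot: [-0.0, 0.676, 0.737, -0.001]
force: [-4.5, 0.2, 10.8]
grip_width: 0.123
grip_force: 35.5
```

```bash
python3 hc.py
```

```text
33.45 TCP box [-134.8    2.7  151.2] yaw -84.99 tilt [-0.001 -0.   ] F [-4.5  0.2 10.8]
0.1225786011391661 35.49147069454193 [-0.22  0.34  1.92 -0.    0.89 -0.31]
grasp [-134.8    2.7   96.2] r 249.80252983880422 th 0.004993175989943159
```

Request:
{"name": "step_arm", "arguments": {"plan": [{"offset":[0,0,-0.05],"rot":[0,0,0],"gripper":1.1},{"offset":[0,0,-0.05],"rot":[0,0,0],"gripper":1.6},{"offset":[0,0,-0.05],"rot":[0,0,0],"gripper":2.2},{"offset":[0,0,-0.05],"rot":[0,0,0],"gripper":3},{"offset":[0,0,-0.05],"rot":[0,0,0],"gripper":3},{"offset":[0,0,-2],"rot":[0,0,0],"gripper":3},{"offset":[0,0,-5],"rot":[0,0,0],"gripper":3},{"offset":[0,-3,-9],"rot":[0,0,0],"gripper":3},{"offset":[0,-6,-13],"rot":[0,0,0],"gripper":3},{"offset":[0,-9,-17],"rot":[0,0,0],"gripper":3},{"offset":[0,-11,-20],"rot":[0,0,0],"gripper":3},{"offset":[0,-11,-20],"rot":[0,0,0],"gripper":3}]}}

```text
time_s: 34.65
eef_pos: [334.0, 10.4, 354.2]
ee_rot: [0.003, 0.676, 0.737, 0.001]
force: [0.6, -0.0, 0.4]
grip_width: 0.351
grip_force: 0.0
```

```bash
python3 - <<'E'
from hood import *
rep()
for n in ("top","side"):
    s,c,W=snap(n,"f"+n); B=bx(W); col=c["color"].astype(int); sm=col.sum(-1)
    k=(sm<260)&(abs(B[...,1])<48)&(abs(B[...,0]+135)<14)&(B[...,2]>80)&(B[...,2]<130)
    if k.any(): print(n,"bar",np.percentile(B[k],[10,50,95],axis=0).round(1).tolist(),k.sum())
a=cv2.imread("pics/ftop.png")[100:340,90:530]; a=cv2.resize(a,(440,240)); b=cv2.imread("pics/fside.png")[100:420,230:470]; b=cv2.resize(b,(360,480)); a=cv2.copyMakeBorder(a,0,240,0,0,0); cv2.imwrite("pics/cf.png",np.hstack([a,b]))
E
```

```text
34.65 TCP box [-245.3    2.6  354.2] yaw -85.03 tilt [ 0.006 -0.003] F [ 0.6 -0.   0.4]
top bar [[-135.5, -46.7, 97.8], [-132.1, -40.9, 101.4], [-129.9, -30.1, 104.7]] 18
side bar [[-135.4, -39.1, 96.5], [-131.9, -2.8, 98.9], [-126.7, 39.9, 102.8]] 95
```

View pics/cf.png

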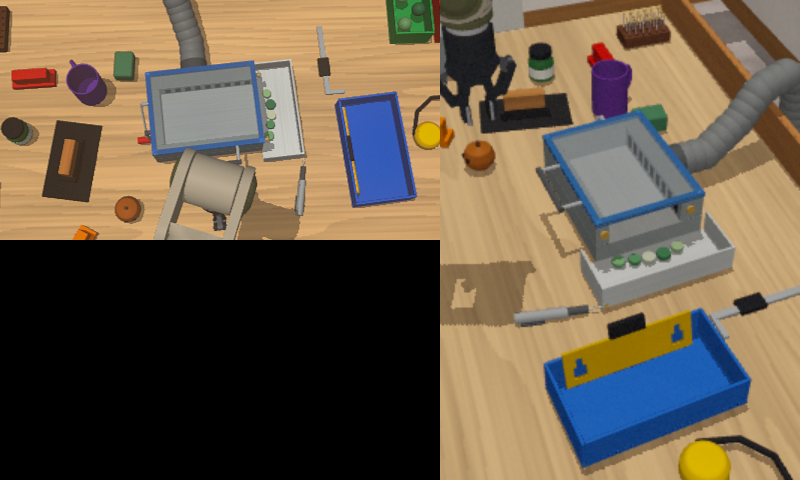

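The hood is shut, all five chips are in the trough, the gate leans in the tub, and the block stands upright on the mat. The gripper is touching nothing, so I'm handing in.

```bash
python3 -c "
from rig import *
print(finish_job())"
```

```text
the job is handed in; nothing more can be done
None
```

The job is done and handed in after about 35 s of robot time: the gate leans in the wash tub, all five chips are in the trough, the scraper block is upright on its mat, and the hood is shut with its stay broken. No verdict came back on hand-in.

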